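# Scoop the bearing balls out of the parts tray

### The arm

A 6-joint arm with a two-finger parallel gripper is mounted at the origin on the work surface. World frame = base frame: x ahead of the robot, y to its left, z up, the work surface at z = 0. Lengths are in m, angles in rad, forces in N, time in s.
With the tool pointing down it reaches from about 0.375 to 0.9 m from the base axis. Payload 3.1 kg.
Tool frame: the origin (TCP) lies on the front face of the gripper's body, between the roots of the fingers; the fingertips stand 70 mm ahead of it and the grasp point (between the pads) lies 51 mm ahead of it; z points along the fingers, y is the line along which they close (so a half turn about z gives the same grasp; the last joint's range is limited). The gripper opens to 87 mm and grips with 3 to 60 N. Pads are 19 mm wide; open, the fingers measure 117 mm over their backs; the gripper's body (75 mm by 190 mm) begins 51 mm behind the grasp point.
Start: joints at [-1.306, 0.527, 1.433, -0, 1.181, -0.178], TCP at [0.268, -0.564, 0.292] pointing down, gripper open.
Joint ranges: [-3.08, 3.08], [-0.75, 2.2], [0.22, 2.44], [-1.43, 4.57], [0, 2.65], [-2.85, 2.85]. Speed limits (rad/s): [2.79, 2.79, 3.14, 3.14, 3.14, 3.14].

### API

Orientations are given as a unit quaternion [x, y, z, w].
In Python, from rig import robot, cams, ticket gives the robot as it stands. The module is installed in compiled form; this text tells all that it offers.
- The arm moves only by the shell command python3 -m crank 'ROWS' [FORCE]. ROWS is JSON, a list of rows, each a list of 7 numbers: the shift along the tool's x, y, z in cm, then the turn, a rotation vector about the tool's x, y, z in rad, then the closure, from 0 (fully open) to 1 (shut). A call has 1 to 5 rows; each row shifts and turns the commanded pose from where the row before left it, along the tool's axes as they then stand; what a row does not reach is not made up. A row lasts 1/8 s, in which the tool goes at most 62.5 mm and 10.7 degrees, less where a joint would pass 70% of its speed; a pose out of reach is approached as far as the arm can. A call is refused whole if a number of a shift passes 6.25 or a number of a turn 0.188, either way. A call with a gripper value outside its range is refused whole. The fingers move at their own pace and stop on an object; FORCE is the grip in N (left out, the last holds). Time passes only in rows, so rows that do not move let the fingers close. It gives the time, the measured TCP pose, the force, the opening and the grip force at its end, in the units of the state.
- robot.get_obs(): the state, without advancing time (a new reading comes with each control period).
- cams.camera(name): name is "scene" or "side" or "wrist"; returns the picture (400x640x3 uint8, red, green, blue); there is no depth.
- cams.camera_info(name): a dict with "intrinsics" (3x3 intrinsics, pixels), "pose" (4x4, takes a point from camera to world coordinates). Camera axes: x right, y down, z forward; pixel columns grow to the right and rows downward; lengths in m; the calibration is good to about 2 mm. A picture is of the moment at which its call begins: read the wrist's pose just before it. camera_info takes no time and is no camera call; for the wrist camera it gives the pose at the moment of the call.
- ticket.hand_in(): hands the job in; it is judged then, once.
The state is a dict: "time": time; "q": joint angles; "joint_velocities": joint speeds; "joint_torque": joint torques, N m; "position": TCP position; "tool_rot": TCP orientation; "ft_force": force on the tool from outside, world axes, zero at the start; "moment": the same for the moment, N m; "grip_width": finger opening in m; "grip_force": force on a finger pad.
Only numpy, scipy, OpenCV 4.12 (cv2) and the standard library are available. Lean on these libraries where they do the work, as an engineer would, in place of code of your own. Each camera call takes 0.05 s, during which the arm holds its last target. There are 200 camera calls.

### The job

Use the wire scoop to get the three large bearing balls out of the black parts tray and tip them into the grey bin; let the small nuts drop back through the scoop so that all five stay in the tray, and do not touch balls or nuts with the fingers. Then stand the scoop level back on its piece of cardboard, let go of it, and leave the tin, the wrench and the jar as they are.

Things in the scene. Friction and masses are not known exactly. Their poses are not given: they have to be found in the camera images.
- tray: black plastic parts tray, open on top, fixed to the bench, 293 mm long (its x), 128 mm wide (its y), 45 mm high; 3 mm upright walls at both sides and at the +x end, 122 mm wide inside, floor 4 mm thick. Origin on the bench under its middle. The balls and nuts start between x = -90 and +30 mm, y = -50 and +50 mm; the rest of the floor, up to the wall at x = +145 mm, is empty
- tray_ramp (a point): middle of the foot of the tray's ramp, on the floor at tray x = -104 mm, 4 mm above the bench: from here to x = -145 mm the tray's -x end is a smooth 45 degree ramp rising to the 45 mm rim
- bin: grey plastic open bin, fixed to the bench, 170 mm (its x) by 150 mm (its y), 60 mm high, 4 mm walls and floor. Origin on the bench under its middle, z up
- mat: flat piece of cardboard fixed to the bench, 170 mm (its x) by 140 mm (its y), 4 mm thick; the scoop's place. Origin on the bench under its middle, z up
- scoop: steel wire scoop, about 0.28 kg, with a wooden handle over the top, standing loose on the cardboard. Origin in the plane of its underside, below the middle of the handle; z up when level; its mouth looks along its -x. Floor: six straight 3 mm wires along x, from x = -50 (free ends) to +50 mm, 21.4 mm apart (18 mm gaps), the outer ones at y = +/-53.5 mm. Overall 102 mm long, 114 mm wide at the handle, 110 mm below, 114 mm high
- scoop_back (a point): middle of the scoop's rear lower edge, in the plane of its underside, 50 mm behind the handle along the scoop's +x. Here the six floor wires turn up to a 40 mm high back with one cross wire on top. Above each outer floor wire a 2 mm side strip runs from x = -35 to +50 mm, 29 to 41 mm above the underside; below it the side is open, too low for a ball to get out
- scoop_handle (a point): middle of the scoop's wooden handle, 100 mm above its underside; the handle is a bar 114 mm long along the scoop's y, 16 mm thick along its x and 28 mm high, carried at its ends by two upright 6 mm struts; take it across its 16 mm thickness, from above
- scoop_lip (a point): middle of the scoop's front edge: midway between the free ends of the floor wires, 1.5 mm above the underside, 50 mm ahead of the handle along the scoop's -x
- ball0: large steel bearing ball, 30 mm across, 0.11 kg, loose in the tray, rolls freely. Origin at its centre. One of three alike
- ball1: large steel bearing ball, 30 mm across, 0.11 kg, loose in the tray, rolls freely. Origin at its centre. One of three alike
- ball2: large steel bearing ball, 30 mm across, 0.11 kg, loose in the tray, rolls freely. Origin at its centre. One of three alike
- nut0: small steel hexagon nut, 13 mm across flats, 8 mm high, 10 g, loose in the tray, flat on its floor. Origin at the middle of its underside. One of five alike; it falls through the scoop's gaps
- nut1: small steel hexagon nut, 13 mm across flats, 8 mm high, 10 g, loose in the tray, flat on its floor. Origin at the middle of its underside. One of five alike; it falls through the scoop's gaps
- nut2: small steel hexagon nut, 13 mm across flats, 8 mm high, 10 g, loose in the tray, flat on its floor. Origin at the middle of its underside. One of five alike; it falls through the scoop's gaps
- nut3: small steel hexagon nut, 13 mm across flats, 8 mm high, 10 g, loose in the tray, flat on its floor. Origin at the middle of its underside. One of five alike; it falls through the scoop's gaps
- nut4: small steel hexagon nut, 13 mm across flats, 8 mm high, 10 g, loose in the tray, flat on its floor. Origin at the middle of its underside. One of five alike; it falls through the scoop's gaps
- grease_tin: grey tin 90 mm across, 90 mm high, standing loose beside the work; origin at the middle of its underside. Leave alone
- wrench: steel wrench lying loose on the bench beyond the work; origin at its middle. Leave alone
- oil_jar: white jar with black cap, 70 mm across, 120 mm high, standing loose beside the work; origin at the middle of its underside. Leave alone

How it is judged:
By the outcome, as a careful person would: the job done as asked, in the order asked, and still so for the second after the job is handed in, with the robot touching nothing.
It also fails if it takes over 64 s, if anything falls off the work surface, if the arm or the gripper's body presses on something with over 40 N, if the wrist force passes 120 N, or if a joint passes its speed limit or range.

## Working session

There is one attempt and no reset: what is moved stays moved. The work goes in short steps, Python scripts to look and compute and a shell command to move; the robot and the scene stay as the last step left them, time stands still between calls to the robot, and variables do not carry over. Pictures are saved under pics/ and viewed, at most 10 in all, crops included, and the job is handed in when it is done.

```bash
mkdir -p pics
cat > h.py <<'E'
import numpy as np, cv2
from rig import robot, cams, ticket
from scipy.spatial.transform import Rotation as R
def snap(name,fn=None):
    i=cams.camera_info(name); im=cams.camera(name)
    if fn: cv2.imwrite('pics/'+fn,im[:,:,::-1])
    return im,np.array(i['intrinsics']),np.array(i['pose'])
def ray(u,v,z,K,T):
    d=T[:3,:3]@np.linalg.solve(K,[u,v,1.]); o=T[:3,3]
    return o+d*(z-o[2])/d[2]
def proj(p,K,T):
    c=np.linalg.inv(T)@np.r_[p,1]; q=K@c[:3]; return q[:2]/q[2]
E
python3 - <<'E'
from h import *
for n in ['scene','side']:
    im,K,T=snap(n,n+'0.png'); print(n,K.round(1).tolist(),T.round(3).tolist())
o=robot.get_obs();print(o['position'],o['tool_rot'],o['time'])
a=cv2.imread('pics/scene0.png')
print(R.from_quat(o['tool_rot']).as_matrix().round(3))
E
```

```text
scene [[366.4, 0.0, 320.4], [0.0, 366.4, 199.7], [0.0, 0.0, 1.0]] [[0.329, 0.591, -0.737, 1.397], [0.944, -0.194, 0.265, -0.27], [0.014, -0.783, -0.622, 0.735], [0.0, 0.0, 0.0, 1.0]]
side [[364.0, 0.0, 325.1], [0.0, 364.0, 205.6], [0.0, 0.0, 1.0]] [[-0.902, -0.213, 0.376, 0.27], [-0.432, 0.424, -0.796, 0.696], [0.01, -0.88, -0.475, 0.513], [0.0, 0.0, 0.0, 1.0]]
[ 0.26823905 -0.5639285   0.29138094] [ 9.75482907e-01  2.20073073e-01 -3.90274234e-05 -9.69438337e-04] 0.1
[[ 0.903  0.429 -0.001]
 [ 0.429 -0.903  0.002]
 [ 0.    -0.002 -1.   ]]
```

View pics/scene0.png

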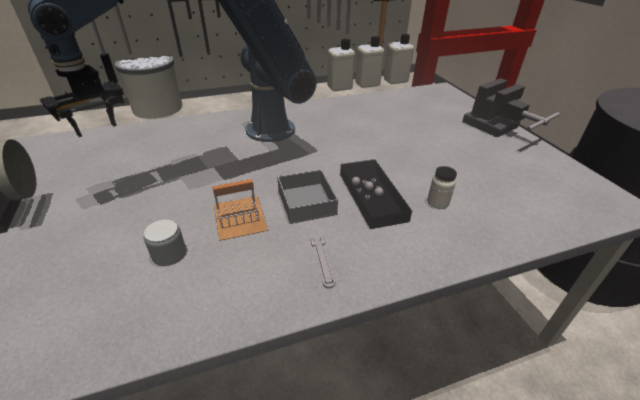

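View pics/side0.png

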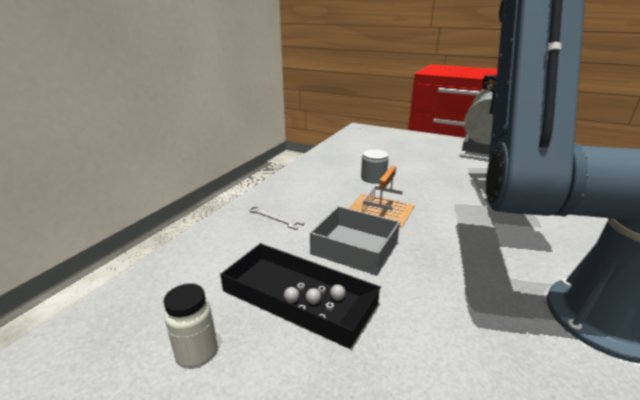

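The overview shows the mat and scoop near scene (240,210), the bin near (307,195), the tray near (375,192) with the balls at the robot end. I'll look closer.

Run:
```python
import cv2,numpy as np
a=cv2.imread('pics/scene0.png')[150:250,200:420]; b=cv2.imread('pics/side0.png')[150:350,210:430]
cv2.imwrite('pics/c1.png',cv2.resize(a,None,fx=3.6,fy=3.6,interpolation=cv2.INTER_CUBIC))
b=cv2.resize(b,None,fx=3,fy=3,interpolation=cv2.INTER_CUBIC);cv2.imwrite('pics/c2.png',b)
```

```text
(no output)
```

View pics/c1.png

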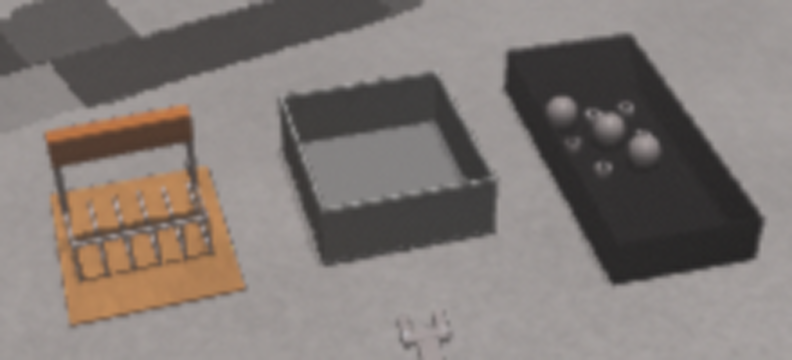

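View pics/c2.png

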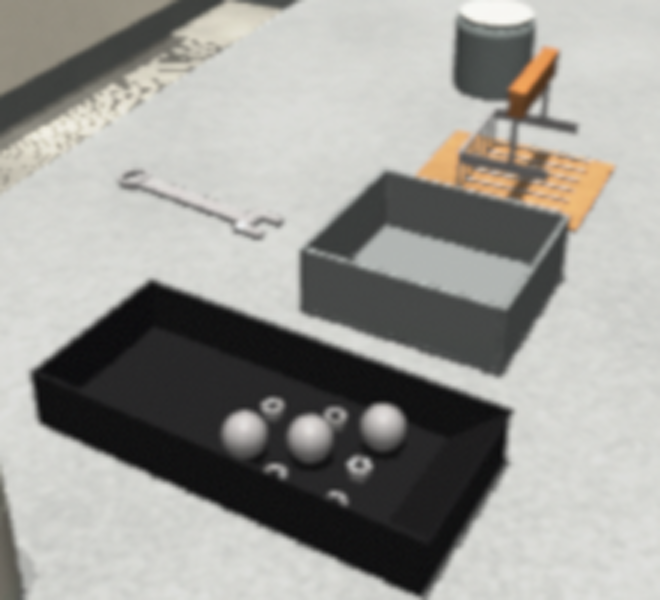

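The crops show everything: tray with its ramp toward the robot, scoop mouth facing the robot, three balls, five nuts. Casting the corners.

Run:
```python
from h import *
c={n:cams.camera_info(n) for n in('scene','side')}
def pt(n,x,y,z):
    u,v=(200+x/3.6,150+y/3.6) if n=='scene' else (210+x/3,150+y/3)
    return ray(u,v,z,np.array(c[n]['intrinsics']),np.array(c[n]['pose']))[:2]
S={'tray':[('scene',.045,[(508,50),(632,37),(762,222),(610,246)]),('side',.045,[(510,412),(425,560),(35,375),(152,282)])],
'bin':[('scene',.06,[(283,97),(435,73),(495,180),(322,208)]),('side',.06,[(567,217),(510,305),(303,250),(388,172)])],
'mat':[('scene',.004,[(52,195),(212,168),(245,290),(72,325)])],
'handle':[('scene',.118,[(47,132),(190,108)]),('side',.118,[(553,48),(512,92)])],
'balls':[('scene',.019,[(561,111),(608,129),(645,151)]),('side',.019,[(382,427),(310,439),(244,435)])],
'nuts':[('scene',.010,[(593,113),(627,107),(574,143),(603,168)]),('side',.010,[(272,405),(335,414),(360,465),(275,470),(337,497)])]}
for k,L in S.items():
    for n,z,p in L:
        P=np.array([pt(n,*q,z) for q in p]); print(k,n,P.round(3).tolist(),'mean',P.mean(0).round(4))
        if len(P)==4 and k!='nuts':
            e=(P[2]+P[3]-P[0]-P[1])/2; print('   x-len',np.linalg.norm(e).round(3),'yaw',np.degrees(np.arctan2(e[1],e[0])).round(1),'w',np.linalg.norm(P[1]-P[0]).round(3))
        if k=='handle': d=P[1]-P[0];print('   yaw',np.degrees(np.arctan2(-d[0],d[1])).round(1),np.linalg.norm(d))
```

```text
tray scene [[0.414, 0.159], [0.43, 0.283], [0.716, 0.26], [0.704, 0.13]] mean [0.5659 0.2078]
   x-len 0.289 yaw -5.1 w 0.125
tray side [[0.404, 0.162], [0.408, 0.297], [0.699, 0.267], [0.691, 0.142]] mean [0.5503 0.217 ]
   x-len 0.29 yaw -5.0 w 0.135
bin scene [[0.445, -0.07], [0.45, 0.071], [0.614, 0.066], [0.605, -0.078]] mean [ 0.5286 -0.0027]
   x-len 0.162 yaw -2.3 w 0.141
bin side [[0.431, -0.067], [0.435, 0.071], [0.599, 0.072], [0.591, -0.071]] mean [0.5141 0.0013]
   x-len 0.162 yaw -0.5 w 0.137
mat scene [[0.448, -0.281], [0.454, -0.141], [0.619, -0.149], [0.616, -0.285]] mean [ 0.5342 -0.2139]
   x-len 0.166 yaw -1.9 w 0.14
handle scene [[0.516, -0.274], [0.518, -0.162]] mean [ 0.517 -0.218]
   yaw -1.3 0.11218349980584995
handle side [[0.508, -0.272], [0.512, -0.156]] mean [ 0.5098 -0.2141]
   yaw -1.7 0.11603825257874872
balls scene [[0.49, 0.183], [0.529, 0.213], [0.57, 0.23]] mean [0.5296 0.2088]
balls side [[0.482, 0.184], [0.52, 0.215], [0.56, 0.231]] mean [0.5209 0.2102]
nuts scene [[0.491, 0.216], [0.492, 0.251], [0.528, 0.18], [0.571, 0.189]] mean [0.5203 0.2093]
nuts side [[0.563, 0.188], [0.52, 0.177], [0.485, 0.214], [0.532, 0.242], [0.486, 0.245]] mean [0.5172 0.2133]
```

```bash
cat >> h.py <<'E'
def pose(yaw,pitch=0):
    "tool pose: x along world +y, y along +x, z down, at scoop yaw (deg); pitch>0 = mouth up"
    return R.from_euler('z',yaw,degrees=True)*R.from_euler('y',pitch,degrees=True)*R.from_matrix(np.array([[0,1,0],[1,0,0],[0,0,-1.]]))
def plan(p,r,n=None,g=0,start=None):
    o=robot.get_obs(); p0,r0=start or (np.array(o['position']),R.from_quat(o['tool_rot']))
    w=(r0.inv()*r).as_rotvec(); d=np.array(p)-p0
    n=n or int(max(np.ceil(np.abs(w).max()/.18),np.ceil(np.linalg.norm(d)/.06),1))
    cr,cp=r0,p0.copy(); rows=[]
    for i in range(n):
        s=np.round(cr.inv().apply((p0+d*(i+1)/n-cp))*100,2); t=np.round((cr.inv()*(r0*R.from_rotvec(w*(i+1)/n))).as_rotvec(),3)
        cp=cp+cr.apply(s/100); cr=cr*R.from_rotvec(t); rows.append([*s.tolist(),*t.tolist(),g])
    for i in range(0,n,5): print(rows[i:i+5])
    return cp,cr
def st():
    o=robot.get_obs(); M=R.from_quat(o['tool_rot'])
    print('t',round(o['time'],2),'p',np.round(o['position'],4),'ypr?',(M*pose(0).inv()).as_euler('ZYX',degrees=True).round(1),'q',np.round(o['q'],2),'F',np.round(o['ft_force'],1),'w',round(o['grip_width'],4),round(o['grip_force'],1))
E
python3 - <<'E'
from h import *
st();plan([.513,-.216,.26],pose(-1.5),8)
E
```

```text
t 0.1 p [ 0.2682 -0.5639  0.2914] ypr? [-64.6   0.1   0. ] q [-1.31  0.53  1.43  0.    1.18 -0.18] F [-0.3 -0.1  0.6] w 0.0867 0.0
[[4.63, -2.61, 0.4, -0.0, -0.0, -0.138, 0], [4.95, -1.96, 0.4, -0.0, -0.0, -0.137, 0], [5.16, -1.25, 0.4, -0.0, -0.001, -0.138, 0], [5.29, -0.54, 0.39, -0.001, 0.0, -0.137, 0], [5.32, 0.19, 0.39, 0.0, 0.0, -0.138, 0]]
[[5.23, 0.92, 0.4, -0.0, -0.0, -0.138, 0], [5.06, 1.64, 0.39, -0.0, -0.0, -0.137, 0], [4.79, 2.31, 0.39, -0.0, -0.001, -0.138, 0]]
```

```bash
python3 -m crank '[[4.63,-2.61,0.4,0,0,-0.138,0],[4.95,-1.96,0.4,0,0,-0.138,0],[5.16,-1.25,0.4,0,0,-0.138,0],[5.29,-0.54,0.4,0,0,-0.138,0],[5.32,0.19,0.4,0,0,-0.138,0]]' 60; python3 -m crank '[[5.23,0.92,0.4,0,0,-0.138,0],[5.06,1.64,0.4,0,0,-0.138,0],[4.79,2.31,0.4,0,0,-0.138,0],[0,0,0,0,0,0,0]]'
python3 - <<'E'
from h import *
st(); im,K,T=snap('wrist','w1.png'); print(T.round(3).tolist(),K.round(1).tolist())
E
```

```text
time: 0.72
position: [0.4218, -0.3452, 0.2718]
tool_rot: [0.842, 0.539, 0.0, -0.0]
ft_force: [1.1, -0.2, -1.2]
grip_width: 0.0869
grip_force: 0.0
time: 1.23
position: [0.5137, -0.2128, 0.2595]
tool_rot: [0.713, 0.701, 0.0, -0.001]
ft_force: [-0.5, -0.1, 0.1]
grip_width: 0.0871
grip_force: 0.0
t 1.23 p [ 0.5137 -0.2128  0.2595] ypr? [-1.   0.1  0.1] q [-0.59  0.48  1.64  0.    1.03 -0.58] F [-0.5 -0.1  0.1] w 0.0871 0.0
[[1.0, -0.016, -0.005, 0.515], [-0.017, -0.97, -0.242, -0.147], [-0.001, 0.242, -0.97, 0.352], [0.0, 0.0, 0.0, 1.0]] [[332.3, 0.0, 318.9], [0.0, 332.3, 205.3], [0.0, 0.0, 1.0]]
```

View pics/w1.png

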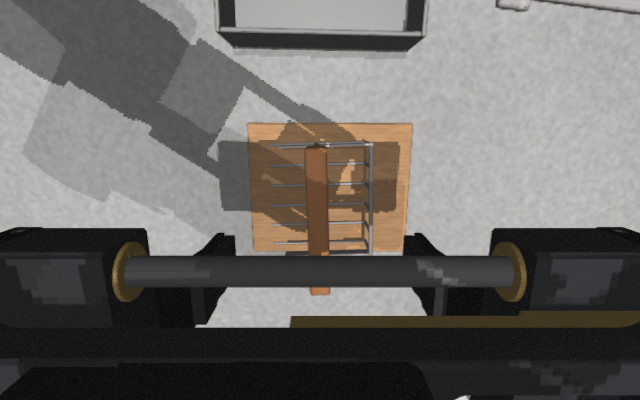

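The wrist picture shows the handle from (316,148) to (320,292), mat corners (248,123) and (412,123), and the bin's near rim (217,35)–(427,35).

Run:
```python
from h import *
i=cams.camera_info('wrist');K=np.array(i['intrinsics']);T=np.array(i['pose'])
a=ray(316,148,.118,K,T);b=ray(320,293,.118,K,T);d=a-b
print(a.round(4),b.round(4),(a+b)/2,np.linalg.norm(d),'yaw',np.degrees(np.arctan2(-d[0],d[1])))
for z,u,v in[(.004,248,123),(.004,412,123),(.004,406,250),(.004,251,250),(.06,217,35),(.06,427,36),(.004,272,147),(.004,372,145)]:print(z,u,v,ray(u,v,z,K,T).round(4))
plan([*((a+b)/2)[:2],.155],pose(np.degrees(np.arctan2(-d[0],d[1]))),3)
```

```text
[ 0.5117 -0.1658  0.118 ] [ 0.5124 -0.2775  0.118 ] [ 0.51206371 -0.22167218  0.118     ] 0.11165110242791039 yaw 0.34636930888561246
0.004 248 123 [ 0.4418 -0.1479  0.004 ]
0.004 412 123 [ 0.6087 -0.1512  0.004 ]
0.004 406 250 [ 0.6086 -0.2891  0.004 ]
0.004 251 250 [ 0.4353 -0.2857  0.004 ]
0.06 217 35 [ 0.4334 -0.0788  0.06  ]
0.06 427 36 [ 0.6023 -0.0829  0.06  ]
0.004 272 147 [ 0.4649 -0.1725  0.004 ]
0.004 372 145 [ 0.5684 -0.1724  0.004 ]
[[-0.24, -0.02, 3.49, -0.0, -0.0, -0.009, 0], [-0.23, -0.03, 3.49, -0.001, -0.0, -0.008, 0], [-0.24, -0.03, 3.49, -0.0, -0.0, -0.009, 0]]
```

```bash
python3 -m crank '[[-0.24,-0.03,3.5,0,0,-0.01,0],[-0.24,-0.03,3.5,0,0,0,0],[-0.24,-0.03,3.45,0,0,0,0],[0,0,0,0,0,0,0.5],[0,0,0,0,0,0,1]]' 60; python3 -m crank '[[0,0,0,0,0,0,1],[0,0,0,0,0,0,1],[0,0,0,0,0,0,1]]';python3 -m crank '[[0,0,-4,0,0,0,1],[0,0,-4,0,0,0,1],[0,0,0,0,0,0,1]]'
python3 - <<'E'
from h import *
st()
E
```

```text
time: 1.9
position: [0.5118, -0.2246, 0.1566]
tool_rot: [0.712, 0.702, 0.0, 0.001]
ft_force: [-0.2, -0.5, 0.4]
grip_width: 0.0745
grip_force: 0.0
time: 2.28
position: [0.5119, -0.2235, 0.1565]
tool_rot: [0.712, 0.703, 0.0, 0.001]
ft_force: [0.3, 0.5, -0.4]
grip_width: 0.0451
grip_force: 0.0
time: 2.65
position: [0.5134, -0.2243, 0.2391]
tool_rot: [0.712, 0.703, 0.001, 0.004]
ft_force: [0.2, -0.6, 0.4]
grip_width: 0.0148
grip_force: 0.0
t 2.65 p [ 0.5134 -0.2243  0.2391] ypr? [-0.7 -0.4 -0.3] q [-0.61  0.51  1.65  0.    0.97 -0.6 ] F [ 0.2 -0.6  0.4] w 0.0148 0.0
```

The fingers were slower than I allowed, and I lifted too early. I'm reopening and checking whether the scoop was disturbed.

```bash
python3 -m crank '[[0,0,0,0,0,0,0],[0,0,0,0,0,0,0],[0,0,0,0,0,0,0],[0,0,0,0,0,0,0],[0,0,0,0,0,0,0]]';python3 -m crank '[[0,0,0,0,0,0,0]]'
python3 - <<'E'
from h import *
im,K,T=snap('wrist'); h=cv2.cvtColor(im,cv2.COLOR_RGB2HSV)
m=((h[:,:,0]<14)&(h[:,:,1]>130)&(h[:,:,2]>40)).astype('u1'); m[:,:280]=0;m[:,360:]=0
n,l,s,c=cv2.connectedComponentsWithStats(m)
for k in range(1,n):
    if s[k,4]>150: print(s[k],c[k].round(1))
st(); cv2.imwrite('pics/w2.png',im[:330,150:500,::-1])
print(proj([.5117,-.1658,.118],K,T),proj([.5124,-.2775,.118],K,T))
E
```

```text
time: 3.28
position: [0.5116, -0.2234, 0.2354]
tool_rot: [0.712, 0.702, -0.0, -0.0]
ft_force: [-0.1, -1.0, 0.3]
grip_width: 0.0568
grip_force: 0.0
time: 3.4
position: [0.5117, -0.2234, 0.2357]
tool_rot: [0.712, 0.702, -0.0, -0.0]
ft_force: [0.2, 0.2, 0.5]
grip_width: 0.0669
grip_force: 0.0
[ 306  132   27  123 2367] [319.4 189.7]
[312 288  21   9 185] [322. 292.]
t 3.45 p [ 0.5117 -0.2234  0.2357] ypr? [-0.7  0.  -0. ] q [-0.61  0.51  1.66 -0.    0.97 -0.6 ] F [0.3 0.5 0.5] w 0.0712 0.0
[317.92414568 136.39428786] [321.06527773 298.68424616]
```

View pics/w2.png

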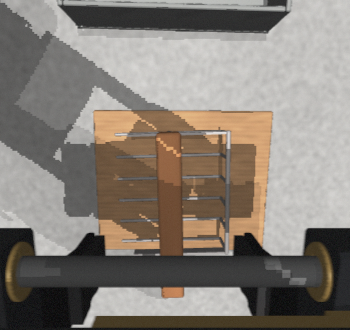

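The scoop still stands where it was (handle at full-image x≈320, rows 133–297). I'm going down again and this time waiting for the grip.

```bash
python3 -m crank '[[0.2,0.05,4,0,0,0.005,0.4],[0.1,0,4,0,0,0,0.4],[0,0,0,0,0,0,0.4],[0,0,0,0,0,0,1],[0,0,0,0,0,0,1]]' 60 >/dev/null; python3 -m crank '[[0,0,0,0,0,0,1],[0,0,0,0,0,0,1],[0,0,0,0,0,0,1],[0,0,0,0,0,0,1],[0,0,0,0,0,0,1]]'
python3 - <<'E'
from h import *
st()
E
```

```text
time: 4.7
position: [0.5125, -0.2206, 0.1563]
tool_rot: [0.714, 0.701, 0.0, 0.0]
ft_force: [-0.5, -0.5, 5.4]
grip_width: 0.0157
grip_force: 59.8
t 4.7 p [ 0.5125 -0.2206  0.1563] ypr? [-1.  -0.1 -0. ] q [-0.61  0.63  1.72  0.    0.79 -0.59] F [-0.5 -0.5  5.4] w 0.0157 59.8
```

```bash
python3 -m crank '[[0,0,-4,0,0,0,1],[0,0,-5,0,0,0,1],[5,0.5,-3,0,0,0.02,1],[5.8,0.8,-1,0,0,0.02,1],[5.8,0.8,0,0,0,0.03,1]]' >/dev/null; python3 -m crank '[[5.8,0.8,0,0,0,0,1],[5.8,0.8,0,0,0,0,1],[5,0.7,0,0,0,0,1],[0,0,0,0,0,0,1],[0,0,0,0,0,0,1]]'
python3 - <<'E'
from h import *
st(); im,K,T=snap('wrist','w3.png'); np.savez('w3.npz',K=K,T=T)
E
```

```text
time: 5.95
position: [0.5763, 0.1078, 0.2847]
tool_rot: [0.737, 0.676, -0.001, -0.001]
ft_force: [-0.4, -1.2, -2.6]
grip_width: 0.0157
grip_force: 59.7
t 5.95 p [0.5763 0.1078 0.2847] ypr? [-5.   0.1 -0.1] q [-0.01  0.48  1.54 -0.    1.12  0.08] F [-0.4 -1.2 -2.6] w 0.0157 59.7
```

View pics/w3.png

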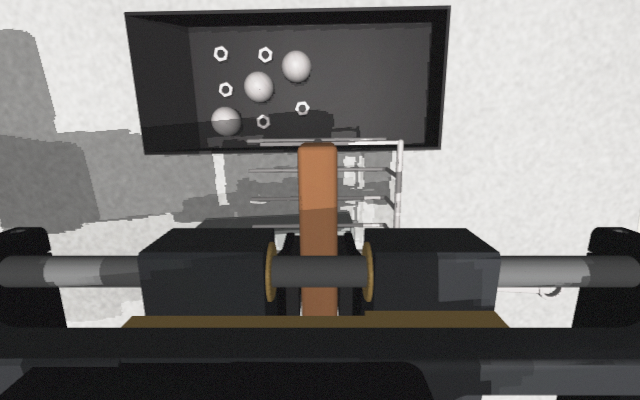

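The tray fills the top of the picture: rim corners (125,13), (450,6), (441,149), (145,154); balls at (296,66), (259,87), (226,121); nuts at (221,54), (265,55), (226,90), (302,108), (263,122).

Run:
```python
from h import *
z=np.load('w3.npz');K,T=z['K'],z['T']
P=np.array([ray(*p,.045,K,T)[:2] for p in[(125,13),(145,154),(441,149),(450,6)]]);print(P.round(4).tolist(),P.mean(0))
e=(P[2]+P[3]-P[0]-P[1])/2;yaw=np.arctan2(e[1],e[0]);w=(P[0]+P[3]-P[1]-P[2])/2
print('len',np.linalg.norm(e),'w',np.linalg.norm(w),'yaw',np.degrees(yaw),'perp',np.degrees(np.arctan2(-w[0],w[1])))
c=P.mean(0);A=np.array([[np.cos(yaw),np.sin(yaw)],[-np.sin(yaw),np.cos(yaw)]])
for zz,L in[(.019,[(296,66),(259,87),(226,121)]),(.012,[(221,54),(265,55),(226,90),(302,108),(263,122)]),(.004,[(190,30),(431,24)])]:
    for p in L: print(zz,p,(A@(ray(*p,zz,K,T)[:2]-c)*1000).round(0))
```

```text
[[0.4155, 0.2837], [0.4065, 0.1578], [0.6993, 0.1374], [0.707, 0.2638]] [0.55706484 0.21064909]
len 0.2928292066370346 w 0.12637964453079653 yaw -3.953401652146668 perp -3.790614324578392
0.019 (296, 66) [ 5. 20.]
0.019 (259, 87) [-34.   0.]
0.019 (226, 121) [-70. -33.]
0.012 (221, 54) [-72.  34.]
0.012 (265, 55) [-27.  32.]
0.012 (226, 90) [-70.  -1.]
0.012 (302, 108) [  9. -21.]
0.012 (263, 122) [-33. -34.]
0.004 (190, 30) [-104.   58.]
0.004 (431, 24) [142.  59.]
```

```bash
cat >> h.py <<'E'
TC=np.array([.5571,.2107]); TY=-3.9
def tw(x,y=0,z=0): # tray mm -> world
    a=np.radians(TY); return np.array([*(TC+np.array([[np.cos(a),-np.sin(a)],[np.sin(a),np.cos(a)]])@[x/1e3,y/1e3]),z])
E
python3 - <<'E'
from h import *
z=np.load('w3.npz');K,T=z['K'],z['T'];o=robot.get_obs()
M=R.from_quat(o['tool_rot']);zt=o['position'][2]-.051+.014
for p in[(301,147),(336,147),(318,142)]: print(M.inv().apply(ray(*p,zt,K,T)-o['position'])*1000)
# scoop underside wire tips / back corner, top of back cross wire z
zb=o['position'][2]-.1523
for p,zz in[((246,143),zb+.0015),((402,141),zb+.04),((389,227),zb+.04)]: print(p,M.inv().apply(ray(*p,zz,K,T)-o['position'])*1000)
print(tw(82));plan(tw(82,0,.222),pose(TY))
E
```

```text
[57.59792189 -7.33591242 36.96917985]
[57.62211117  6.12409393 36.93979085]
[59.50178154 -0.79918395 36.95336578]
(246, 143) [ 52.10949602 -53.03260126 150.87366884]
(402, 141) [ 55.8256222   49.84344165 112.14606457]
(389, 227) [  1.22466361  44.88217318 112.20137538]
[0.63891011 0.20512275 0.        ]
[[3.44, 1.79, 2.09, -0.001, 0.0, -0.007, 0], [3.43, 1.81, 2.09, -0.0, 0.001, -0.007, 0], [3.41, 1.83, 2.1, -0.001, -0.0, -0.006, 0]]
```

```bash
python3 -m crank '[[3.44,1.8,1.5,0,0,-0.007,1],[3.43,1.8,2.1,0,0,-0.007,1],[3.41,1.83,2.6,0,0,-0.006,1],[0,0,0,0,0,0,1],[0,0,0,0,0,0,1]]'
python3 - <<'E'
from h import *
st();plan(tw(82,0,.157),pose(TY),4,1)
im,K,T=snap('wrist','w4.png')
E
```

```text
time: 6.62
position: [0.6394, 0.2043, 0.2234]
tool_rot: [0.731, 0.682, -0.001, -0.0]
ft_force: [-0.2, -0.1, -2.5]
grip_width: 0.0153
grip_force: 59.7
t 6.62 p [0.6394 0.2043 0.2234] ypr? [-4.   0.1 -0.1] q [ 0.14  0.67  1.37 -0.    1.11  0.21] F [-0.2 -0.1 -2.5] w 0.0153 59.7
[[0.02, -0.01, 1.66, -0.0, 0.0, -0.0, 1], [0.02, -0.01, 1.66, -0.001, 0.001, -0.001, 1], [0.02, -0.01, 1.66, -0.0, -0.0, -0.0, 1], [0.02, -0.02, 1.66, -0.0, 0.0, -0.0, 1]]
```

View pics/w4.png

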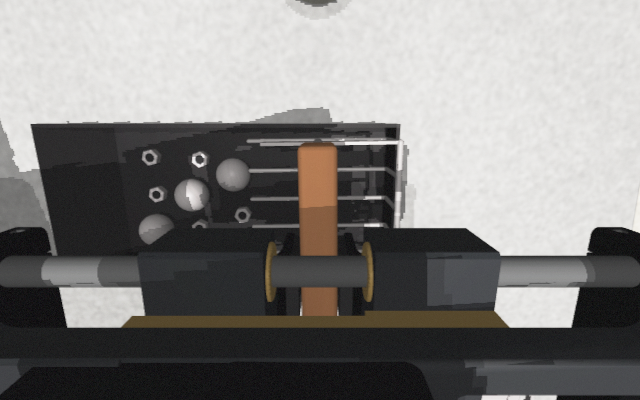

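Scoop parallel to the tray, far rim at row 124, all balls and nuts ahead of the lip (x≈248). Lowering.

```bash
python3 -m crank '[[0.05,0,2,0,0,0,1],[0,0,2,0,0,0,1],[0,0,1.5,0,0,0,1],[0,0,0.7,0,0,0,1],[0,0,0.3,0,0,0,1]]'
python3 - <<'E'
from h import *
st()
E
```

```text
time: 7.3
position: [0.6398, 0.2061, 0.1589]
tool_rot: [0.731, 0.682, 0.0, 0.0]
ft_force: [-1.4, -0.2, -3.4]
grip_width: 0.0154
grip_force: 59.7
t 7.3 p [0.6398 0.2061 0.1589] ypr? [-3.9 -0.   0. ] q [ 0.15  0.75  1.41 -0.    0.99  0.21] F [-1.4 -0.2 -3.4] w 0.0154 59.7
```

```bash
python3 -m crank '[[0,0,0.2,0,0,0,1],[0,-0.5,0,0,0,0,1],[0,-1,0,0,0,0,1],[0,-1,0,0,0,0,1],[0,-1,0,0,0,0,1]]';python3 -m crank '[[0,-1,0,0,0,0,1],[0,-1,0,0,0,0,1],[0,-1,0,0,0,0,1],[0,-1,0,0,0,0,1],[0,-1,0,0,0,0,1]]'
python3 - <<'E'
from h import *
st(); o=robot.get_obs(); a=np.radians(-TY);d=o['position'][:2]-TC; print('tray xy',np.array([[np.cos(a),-np.sin(a)],[np.sin(a),np.cos(a)]])@d*1000)
im,K,T=snap('wrist','w5.png'); im,K,T=snap('side'); 
w=cv2.imread('pics/w5.png')[100:330]
s=cv2.resize(im[200:360,200:400,::-1],None,fx=2,fy=2)
c=np.zeros((550,640,3),'u1');c[:230]=w;c[230:550,:400]=s;cv2.imwrite('pics/c5.png',c)
E
```

```text
time: 7.92
position: [0.6037, 0.209, 0.1569]
tool_rot: [0.731, 0.683, -0.0, -0.0]
ft_force: [0.3, -0.5, -2.6]
grip_width: 0.0154
grip_force: 59.7
time: 8.55
position: [0.5543, 0.2123, 0.1568]
tool_rot: [0.731, 0.683, 0.0, 0.0]
ft_force: [-0.4, -0.2, -3.1]
grip_width: 0.0156
grip_force: 59.7
t 8.55 p [0.5543 0.2123 0.1568] ypr? [-3.9 -0.   0. ] q [0.18 0.67 1.62 0.   0.85 0.25] F [-0.4 -0.2 -3.1] w 0.0156 59.7
tray xy [-2.95244304  1.43580848]
```

View pics/c5.png

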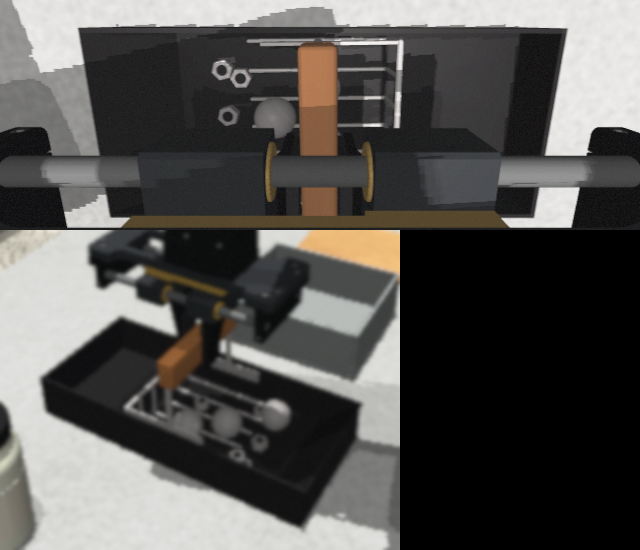

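Two balls are already in the scoop and the third sits at the mouth; the nuts pass between the wires. Planning the rest of the sweep and the climb up the ramp.

```bash
cat >> h.py <<'E'
def scp(lx,lz,ph,y=0):
    a=np.radians(ph);c,s=np.cos(a),np.sin(a)
    return tw(lx+50*c+152.3*s,y,(lz-50*s+152.3*c)/1e3),pose(TY,ph)
def chain(L):
    s=None
    for n,*q in L: s=plan(*scp(*q),n,1,start=s)
E
python3 - <<'E'
from h import *
chain([(5,-98,4.8,0,1)]+[(2,-104-h,5.5+h,np.degrees(np.arcsin(h/100)),1) for h in (8,16,24,32)])
E
```

```text
[[-0.01, -0.88, -0.01, -0.001, 0.0, 0.0, 1], [-0.0, -0.87, -0.01, -0.0, 0.0, 0.0, 1], [-0.01, -0.88, -0.0, -0.001, 0.0, 0.0, 1], [-0.01, -0.87, -0.01, -0.0, 0.0, 0.0, 1], [-0.01, -0.88, -0.01, -0.001, 0.0, 0.0, 1]]
[[0.0, -0.1, -0.21, 0.04, 0.0, 0.0, 1], [0.0, -0.11, -0.21, 0.04, 0.0, 0.0, 1]]
[[0.0, 0.18, -0.14, 0.041, 0.0, 0.0, 1], [0.0, 0.17, -0.15, 0.04, 0.001, 0.0, 1]]
[[0.0, 0.15, -0.1, 0.041, -0.0, 0.0, 1], [0.0, 0.15, -0.11, 0.041, -0.0, 0.0, 1]]
[[0.0, 0.14, -0.06, 0.042, -0.0, 0.0, 1], [0.0, 0.14, -0.06, 0.041, -0.0, 0.0, 1]]
```

```bash
python3 -m crank '[[0,-0.9,0,0,0,0,1],[0,-0.9,0,0,0,0,1],[0,-0.9,0,0,0,0,1],[0,-0.9,0,0,0,0,1],[0,-0.8,0,0,0,0,1]]';python3 -m crank '[[0,-0.1,-0.21,0.04,0,0,1],[0,-0.1,-0.21,0.04,0,0,1],[0,0.18,-0.15,0.04,0,0,1],[0,0.17,-0.15,0.04,0,0,1],[0,0,0,0,0,0,1]]'
python3 - <<'E'
from h import *
st(); chain([(2,-104-h,5.5+h,np.degrees(np.arcsin(h/100)),1) for h in (24,33)])
E
```

```text
time: 9.28
position: [0.5106, 0.2153, 0.1569]
tool_rot: [0.731, 0.683, 0.0, 0.0]
ft_force: [-0.6, -0.4, -2.2]
grip_width: 0.0157
grip_force: 59.7
time: 9.9
position: [0.5131, 0.215, 0.1631]
tool_rot: [0.729, 0.68, -0.054, -0.058]
ft_force: [-0.2, -0.0, -6.5]
grip_width: 0.0155
grip_force: 59.7
t 9.9 p [0.5131 0.215  0.1631] ypr? [-3.9  9.1 -0. ] q [0.18 0.66 1.63 0.05 1.01 0.22] F [-0.2 -0.  -6.5] w 0.0155 59.7
[[-0.02, 0.05, -0.12, 0.041, 0.0, -0.0, 1], [-0.01, 0.04, -0.13, 0.042, 0.0, -0.0, 1]]
[[-0.0, 0.16, -0.06, 0.047, 0.0, -0.0, 1], [-0.0, 0.15, -0.07, 0.047, 0.0, -0.0, 1]]
```

```bash
python3 -m crank '[[0,0.05,-0.12,0.041,0,0,1],[0,0.05,-0.12,0.041,0,0,1],[0,0.16,-0.07,0.047,0,0,1],[0,0.15,-0.07,0.047,0,0,1],[0,0,0,0,0,0,1]]'
python3 - <<'E'
from h import *
st(); chain([(2,-134,52,25,1),(2,-130,70,25,1)])
E
```

```text
time: 10.52
position: [0.518, 0.2147, 0.1659]
tool_rot: [0.721, 0.673, -0.114, -0.122]
ft_force: [0.9, 0.6, -4.0]
grip_width: 0.0159
grip_force: 59.7
t 10.53 p [0.518  0.2147 0.1659] ypr? [-3.9 19.2 -0. ] q [0.16 0.71 1.53 0.08 1.23 0.19] F [ 0.9  0.6 -4. ] w 0.0159 59.7
[[-0.02, 0.66, -0.39, 0.051, 0.0, -0.0, 1], [-0.01, 0.64, -0.42, 0.051, 0.0, -0.0, 1]]
[[-0.0, -0.2, -0.9, 0.0, 0.0, -0.0, 1], [-0.0, -0.2, -0.9, 0.0, 0.0, -0.0, 1]]
```

```bash
python3 -m crank '[[0,0.66,-0.4,0.051,0,0,1],[0,0.65,-0.4,0.051,0,0,1],[0,0.2,-0.9,0,0,0,1],[0,0.2,-0.9,0,0,0,1],[0,0,0,0,0,0,1]]'
python3 -m crank '[[0.3,0,0,0,0,0,1],[-0.6,0,0,0,0,0,1],[0.6,0,0,0,0,0,1],[-0.6,0,-0.3,0,0,0,1],[0.3,0,0.3,0,0,0,1]]'
python3 -m crank '[[0,0.6,0,0,0,0,1],[0,-0.6,0,0,0,0,1],[0,0.6,0,0,0,0,1],[0,-0.6,0,0,0,0,1],[0,0,0,0,0,0,1]]'
python3 - <<'E'
from h import *
st()
w=snap('wrist','w6.png')[0][:,:,::-1]; b=snap('side','s6.png')[0][:,:,::-1]; a=snap('scene','sc6.png')[0][:,:,::-1]
c=np.zeros((600,800,3),'u1')
c[:200,:640]=w[90:290]
s=cv2.resize(b[190:350,210:400],None,fx=2.2,fy=2.2,interpolation=cv2.INTER_CUBIC);c[210:210+s.shape[0],:s.shape[1]]=s
s=cv2.resize(a[140:235,325:420],None,fx=3.7,fy=3.7,interpolation=cv2.INTER_CUBIC);c[210:210+s.shape[0],430:430+s.shape[1]]=s
cv2.imwrite('pics/c6.png',c)
E
```

```text
time: 11.15
position: [0.5445, 0.2131, 0.1848]
tool_rot: [0.714, 0.667, -0.147, -0.158]
ft_force: [-0.0, 0.3, -5.5]
grip_width: 0.0158
grip_force: 59.7
time: 11.78
position: [0.5444, 0.2125, 0.1841]
tool_rot: [0.714, 0.666, -0.148, -0.158]
ft_force: [-0.1, 0.1, -6.0]
grip_width: 0.0157
grip_force: 59.7
time: 12.4
position: [0.5432, 0.2131, 0.184]
tool_rot: [0.713, 0.666, -0.149, -0.159]
ft_force: [0.5, -0.3, -5.3]
grip_width: 0.0157
grip_force: 59.7
t 12.4 p [0.5432 0.2131 0.184 ] ypr? [-3.9 25.1 -0. ] q [0.15 0.75 1.4  0.09 1.43 0.18] F [ 0.5 -0.3 -5.3] w 0.0157 59.7
```

View pics/c6.png

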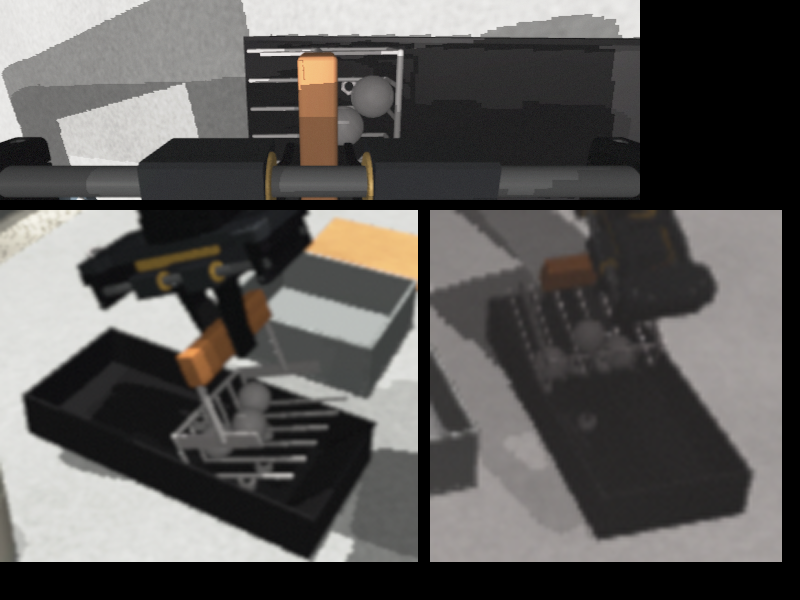

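All three balls lie at the back of the scoop. A nut shows beside them in the wrist view at about (350,176), perhaps still on the wires. I'll shake harder, then count nuts in the tray by mask.

```bash
python3 -m crank '[[0,0,-1.5,-0.1,0,0,1],[0,0,0,-0.1,0,0,1],[0,0,0,0,0.06,0,1],[0,0,0,0,-0.12,0,1],[0,0,0,0,0.06,0,1]]' >/dev/null
python3 -m crank '[[0.8,0,0,0,0,0,1],[-1.6,0,0,0,0,0,1],[1.6,0,0,0,0,0,1],[-1.6,0,0,0,0,0,1],[0.8,0,0,0,0,0,1]]' >/dev/null
python3 -m crank '[[0,0,0,0.15,0,0,1],[0,0,-1,0.15,0,0,1],[0,0,1,0,0,0,1],[0,0,-1,0,0,0,1],[0,0,1,0,0,0,1]]'
python3 -m crank '[[0,1,0,0,0,0,1],[0,-1,0,0,0,0,1],[0,1,0,0,0,0,1],[0,-1,0,0,0,0,1],[0,0,0,0,0,0,1]]' > /dev/null
python3 - <<'E'
from h import *
st()
o=[robot.get_obs()['ft_force'][2] for _ in range(3)];print(o)
chain([(3,-80,110,25,1)])
# nut candidates, wrist vs. side
for n in('wrist','side'):
    im,K,T=snap(n,n+'7.png'); np.savez(n+'7.npz',K=K,T=T)
E
```

```text
time: 14.42
position: [0.5498, 0.213, 0.1993]
tool_rot: [0.705, 0.659, -0.179, -0.192]
ft_force: [0.9, 0.2, -5.3]
grip_width: 0.0155
grip_force: 60.0
t 15.05 p [0.5481 0.2128 0.1986] ypr? [-3.9 30.9  0. ] q [0.14 0.77 1.33 0.1  1.57 0.18] F [-0.5  0.5 -6.6] w 0.0154 60.0
[np.float64(-6.566010602216069), np.float64(-6.566010602216069), np.float64(-6.566010602216069)]
[[-0.02, 0.63, -1.47, -0.034, 0.0, 0.0, 1], [-0.01, 0.67, -1.46, -0.034, 0.0, 0.0, 1], [-0.02, 0.73, -1.42, -0.035, 0.0, 0.0, 1]]
```

Run:
```python
from h import *
chain([(5,30,150,25,-12)])
```

```text
[[-0.27, 1.84, -2.7, -0.02, 0.0, 0.0, 1], [-0.27, 1.9, -2.65, -0.02, 0.0, 0.0, 1], [-0.27, 1.95, -2.62, -0.021, 0.0, 0.0, 1], [-0.27, 2.0, -2.58, -0.02, 0.0, 0.0, 1], [-0.27, 2.06, -2.54, -0.02, 0.0, 0.0, 1]]
```

```bash
python3 -m crank '[[-0.27,1.84,-2.7,-0.02,0,0,1],[-0.27,1.9,-2.65,-0.02,0,0,1],[-0.27,1.95,-2.62,-0.02,0,0,1],[-0.27,2,-2.58,-0.02,0,0,1],[-0.27,2.06,-2.54,-0.02,0,0,1]]' >/dev/null
python3 -m crank '[[0,0,0,0,0,0,1],[0,0,0,0,0,0,1]]'
cat > nuts.py <<'E'
import sys
from h import *
a=np.radians(-TY);A=np.array([[np.cos(a),-np.sin(a)],[np.sin(a),np.cos(a)]])
def look(n,tag):
    im,K,T=snap(n,f'{n}{tag}.png'); g=cv2.cvtColor(im,cv2.COLOR_RGB2GRAY)
    # rectify tray floor plane z=0.010 to 3 px/mm, x -150..150, y -64..64
    C=[(-150,-64),(150,-64),(150,64),(-150,64)]
    src=np.float32([proj(tw(x,y,.010),K,T) for x,y in C]); dst=np.float32([((x+150)*2,(64-y)*2) for x,y in C])
    w=cv2.warpPerspective(g,cv2.getPerspectiveTransform(src,dst),(600,256)); cv2.imwrite(f'pics/rect_{n}{tag}.png',w)
    th=cv2.morphologyEx(w,cv2.MORPH_TOPHAT,np.ones((45,45),'u1')); m=(th>25).astype('u1'); m=cv2.morphologyEx(m,cv2.MORPH_CLOSE,np.ones((7,7),'u1'))
    N,l,s,c=cv2.connectedComponentsWithStats(m)
    for k in range(1,N):
        if s[k,4]>120: print(n,'tray mm',(c[k,0]/2-150).round(),(64-c[k,1]/2).round(),'size',s[k,2]/2,s[k,3]/2,'area',s[k,4]/4,'mean',int(w[l==k].mean()))
for n in sys.argv[2:]: look(n,sys.argv[1])
E
python3 -c "
from h import *;st()"; python3 nuts.py 8 wrist side scene
```

```text
time: 16.02
position: [0.6948, 0.1892, 0.2656]
tool_rot: [0.713, 0.666, -0.15, -0.16]
ft_force: [-0.3, -1.2, -6.8]
grip_width: 0.0152
grip_force: 60.0
t 16.02 p [0.6948 0.1892 0.2656] ypr? [-3.9 25.3 -0. ] q [0.09 0.85 0.9  0.07 1.83 0.16] F [-0.3 -1.2 -6.8] w 0.0152 60.0
wrist tray mm -133.0 64.0 size 28.5 1.5 area 41.0 mean 54
wrist tray mm 4.0 63.0 size 42.5 2.0 area 55.75 mean 59
wrist tray mm 116.0 40.0 size 113.0 114.0 area 1214.0 mean 89
wrist tray mm -101.0 42.0 size 20.0 16.5 area 227.5 mean 156
wrist tray mm 22.0 16.0 size 193.5 99.5 area 4188.75 mean 145
wrist tray mm 54.0 4.0 size 27.0 5.5 area 117.75 mean 116
wrist tray mm 51.0 -28.0 size 18.0 6.5 area 87.0 mean 96
wrist tray mm -46.0 -38.0 size 74.0 16.0 area 573.25 mean 110
wrist tray mm 73.0 -50.0 size 57.5 30.5 area 1021.25 mean 95
wrist tray mm 136.0 -42.0 size 6.5 11.0 area 68.25 mean 58
wrist tray mm 125.0 -44.0 size 5.5 7.0 area 33.0 mean 57
side tray mm -150.0 31.0 size 0.5 66.0 area 33.0 mean 42
side tray mm 146.0 62.0 size 9.5 7.5 area 38.25 mean 107
side tray mm -71.0 12.0 size 24.0 45.0 area 720.25 mean 90
side tray mm 7.0 -19.0 size 21.0 24.5 area 361.5 mean 73
side tray mm -53.0 -39.0 size 20.5 25.0 area 358.75 mean 72
side tray mm -149.0 -55.0 size 4.0 30.0 area 33.25 mean 53
scene tray mm -121.0 63.0 size 23.0 4.0 area 43.5 mean 71
scene tray mm -98.0 41.0 size 19.0 16.0 area 213.5 mean 92
scene tray mm -25.0 33.0 size 9.0 17.0 area 124.0 mean 87
scene tray mm -62.0 27.0 size 22.5 12.0 area 142.0 mean 79
scene tray mm -64.0 -0.0 size 24.5 12.0 area 143.0 mean 71
scene tray mm 14.0 -21.0 size 16.0 14.0 area 129.25 mean 67
```

Five nuts show up in the tray, each in at least two views (about (-99,41), (-65,27), (-66,0), (8,-20), (-53,-39) mm), so none is left in the scoop. Next I'll check how far the arm can tip over the bin.

```bash
cat > fit.py <<'E'
from h import *
D=[(.2682,-.5639,.2914,.527,1.433,1.181),(.5137,-.2128,.2595,.48,1.64,1.03),(.5125,-.2206,.1563,.63,1.72,.79),(.5763,.1078,.2847,.48,1.54,1.12),(.6394,.2043,.2234,.67,1.37,1.11),(.6398,.2061,.1589,.75,1.41,.99),(.5543,.2123,.1568,.67,1.62,.85)]
A=[];b=[]
for x,y,z,q2,q3,q5 in D:
    r=np.sqrt(x*x+y*y-.112**2);a=q2+q3
    A+=[[np.sin(q2),np.sin(a),np.cos(a),0],[np.cos(q2),np.cos(a),-np.sin(a),1]];b+=[r,z]
# L3 merged in constant for vertical tool (direction (0,-1)), base radial offset 0
s,res,_,_=np.linalg.lstsq(np.array(A),np.array(b),rcond=None)
print('L1,L2,off,h0-L3',s,'err',np.abs(np.array(A)@s-b).max())
E
python3 fit.py
```

```text
L1,L2,off,h0-L3 [0.58100396 0.39239513 0.10864785 0.04056209] err 0.0029434703899722803
```

```bash
cat > arm.py <<'E'
from h import *
from scipy.optimize import least_squares
lo=np.array([-3.08,-.75,.22,-1.43,0,-2.85])+.03;hi=np.array([3.08,2.2,2.44,4.57,2.65,2.85])-.03
ez=lambda k,a:R.from_euler(k,a)
def fk(q):
    B=ez('z',q[0]);F=B*ez('y',q[1]+q[2]);W=F*ez('z',q[3])*ez('y',q[4]);
    p=np.array([0,0,.257])+B.apply([.581*np.sin(q[1]),.112,.581*np.cos(q[1])])+F.apply([.1086,0,.3924])+W.apply([0,0,.217])
    return p,W*ez('z',q[5]+np.pi/2)
def ik(p,r,q0):
    def f(q):
        P,r2=fk(q); return np.r_[(P-p)*5,(r2.inv()*r).as_rotvec()]
    s=least_squares(f,np.clip(q0,lo,hi),bounds=(lo,hi));return s.x,np.abs(s.fun).max()
E
python3 - <<'E'
from arm import *
o=robot.get_obs();p,r=fk(o['q']);print(p-o['position'],np.degrees((r.inv()*R.from_quat(o['tool_rot'])).as_rotvec()).round(2))
def bp(lx,ly,lz,yaw,ph): # lip world point -> tcp
    r=pose(yaw,ph); return np.array([lx,ly,lz])+(R.from_euler('z',yaw,degrees=True)*R.from_euler('y',ph,degrees=True)).apply([.05,0,.1523]),r
for yaw in(60,90,120,140,-60,-90,-120,-140):
    q=np.array(o['q']); out=[]
    for y2 in np.linspace(0,yaw,6): q,e=ik(*bp(.52-.09*np.cos(np.radians(y2)),-.005-.09*np.sin(np.radians(y2)),.16,y2,20),q)
    for ph in(20,0,-20,-35,-50,-60):
        m=np.array([np.cos(np.radians(yaw)),np.sin(np.radians(yaw))])*(.0 if ph>0 else .0)
        k=-.07*(ph+60)/80   # lip near middle when fully tipped
        q,e=ik(*bp(.52+k*np.cos(np.radians(yaw))+.02*np.cos(np.radians(yaw)),-.005+(k+.02)*np.sin(np.radians(yaw)),.1,yaw,ph),q); out.append(round(e,3))
    print(yaw,out,q.round(2))
E
```

```text
[0.00430888 0.00013904 0.00045209] [-0.  0. -0.]
60 [np.float64(0.0), np.float64(0.0), np.float64(0.0), np.float64(0.0), np.float64(0.0), np.float64(0.0)] [-0.82  0.64  2.    1.07  1.25 -2.63]
90 [np.float64(0.0), np.float64(0.0), np.float64(0.0), np.float64(0.0), np.float64(0.0), np.float64(0.0)] [-0.68  0.74  1.65  0.74  1.58 -2.58]
120 [np.float64(0.0), np.float64(0.0), np.float64(0.0), np.float64(0.0), np.float64(0.0), np.float64(0.0)] [-0.51  0.84  1.34  0.48  1.9  -2.69]
140 [np.float64(0.0), np.float64(0.0), np.float64(0.0), np.float64(0.011), np.float64(0.022), np.float64(0.018)] [-0.39  0.9   1.18  0.3   2.06 -2.82]
-60 [np.float64(0.0), np.float64(0.0), np.float64(0.0), np.float64(0.0), np.float64(0.0), np.float64(0.047)] [ 0.3   0.62  1.98 -1.4   1.02  2.48]
-90 [np.float64(0.0), np.float64(0.0), np.float64(0.0), np.float64(0.0), np.float64(0.0), np.float64(0.0)] [ 0.29  0.73  1.66 -1.01  1.37  2.41]
-120 [np.float64(0.0), np.float64(0.0), np.float64(0.0), np.float64(0.0), np.float64(0.0), np.float64(0.0)] [ 0.18  0.84  1.35 -0.73  1.74  2.46]
-140 [np.float64(0.0), np.float64(0.0), np.float64(0.0), np.float64(0.0), np.float64(0.0), np.float64(0.0)] [ 0.08  0.9   1.19 -0.57  1.94  2.57]
```

The model matches the arm. Tipping with the mouth toward +y (scoop yaw −90°) is well within range, so I'm planning that path.

```bash
cat >> arm.py <<'E'
def bp(lx,ly,lz,yaw,ph):
    return np.array([lx,ly,lz])+(R.from_euler('z',yaw,degrees=True)*R.from_euler('y',ph,degrees=True)).apply([.05,0,.1523]),pose(yaw,ph)
def path(L,g=1):
    s=None;q=np.array(robot.get_obs()['q'])
    for P in L:
        q,e=ik(*P,q); print(np.round(e,3),end=' ')
        s=plan(*P,1,g,start=s)
    print(q.round(2))
E
python3 - <<'E'
from arm import *
o=robot.get_obs();p0=o['position'];p1,_=bp(.519,-.03,.145,-90,24)
path([(p0+(p1-p0)*t+[0,0,.02*np.sin(np.pi*t)],pose(-3.9-86.1*t,25.3-1.3*t)) for t in np.linspace(0,1,14)[1:]])
E
```

```text
0.0 [[-2.6, -1.26, 0.08, -0.001, 0.05, 0.105, 1]]
0.0 [[-2.72, -0.98, -0.02, -0.002, 0.049, 0.105, 1]]
0.0 [[-2.8, -0.65, -0.12, -0.002, 0.049, 0.104, 1]]
0.0 [[-2.85, -0.33, -0.18, -0.001, 0.049, 0.105, 1]]
0.0 [[-2.86, 0.0, -0.24, -0.002, 0.048, 0.105, 1]]
0.0 [[-2.82, 0.36, -0.27, -0.002, 0.049, 0.105, 1]]
0.0 [[-2.75, 0.69, -0.3, -0.002, 0.048, 0.105, 1]]
0.0 [[-2.65, 1.03, -0.33, -0.001, 0.048, 0.105, 1]]
0.0 [[-2.5, 1.34, -0.35, -0.002, 0.048, 0.105, 1]]
0.0 [[-2.34, 1.64, -0.38, -0.002, 0.047, 0.106, 1]]
0.0 [[-2.12, 1.91, -0.41, -0.002, 0.048, 0.105, 1]]
0.0 [[-1.89, 2.14, -0.45, -0.001, 0.047, 0.106, 1]]
0.0 [[-1.63, 2.34, -0.51, -0.002, 0.047, 0.105, 1]]
[-0.61  0.51  1.63  0.36  1.27  0.81]
```

```bash
python3 -m crank '[[-2.6,-1.26,0.08,0,0.05,0.105,1],[-2.72,-0.98,-0.02,0,0.049,0.105,1],[-2.8,-0.65,-0.12,0,0.049,0.105,1],[-2.85,-0.33,-0.18,0,0.049,0.105,1],[-2.86,0,-0.24,0,0.048,0.105,1]]'>/dev/null
python3 -m crank '[[-2.82,0.36,-0.27,0,0.049,0.105,1],[-2.75,0.69,-0.3,0,0.048,0.105,1],[-2.65,1.03,-0.33,0,0.048,0.105,1],[-2.5,1.34,-0.35,0,0.048,0.105,1],[-2.34,1.64,-0.38,0,0.047,0.105,1]]'>/dev/null
python3 -m crank '[[-2.12,1.91,-0.41,0,0.048,0.105,1],[-1.89,2.14,-0.45,0,0.047,0.105,1],[-1.63,2.34,-0.51,0,0.047,0.105,1],[0,0,0,0,0,0,1],[0,0,0,0,0,0,1]]'>/dev/null
python3 - <<'E'
from arm import *
st(); print(bp(.519,-.03,.145,-90,24)[0])
L=[bp(.519,-.03,z,-90,p) for z,p in[(.13,16),(.115,8),(.1,0),(.09,-7),(.085,-14),(.08,-21),(.078,-28),(.075,-35),(.073,-42),(.07,-49),(.07,-56),(.068,-63),(.068,-70)]]
path(L)
E
```

```text
t 18.05 p [ 0.5195 -0.1371  0.2643] ypr? [-90.2  24.9  -0.6] q [-0.62  0.52  1.62  0.36  1.29  0.8 ] F [ 0.3 -0.2 -5.4] w 0.0155 60.0
[ 0.519      -0.13762326  0.26379614]
0.0 [[-0.05, -1.48, 0.87, -0.155, 0.01, -0.002, 1]]
0.0 [[0.0, -1.75, 0.9, -0.14, 0.0, -0.0, 1]]
0.0 [[0.0, -1.96, 0.93, -0.139, 0.0, -0.0, 1]]
0.0 [[0.0, -1.9, 0.51, -0.122, 0.0, -0.0, 1]]
0.0 [[0.0, -1.95, -0.0, -0.123, 0.0, -0.0, 1]]
0.0 [[0.0, -2.01, -0.01, -0.122, 0.0, -0.0, 1]]
0.0 [[0.0, -1.97, -0.31, -0.122, 0.0, -0.0, 1]]
0.0 [[-0.0, -2.03, -0.23, -0.122, 0.0, -0.0, 1]]
0.0 [[-0.0, -2.01, -0.34, -0.122, 0.0, -0.0, 1]]
0.0 [[-0.0, -2.09, -0.27, -0.122, 0.0, -0.0, 1]]
0.0 [[-0.0, -1.9, -0.49, -0.123, 0.0, -0.0, 1]]
0.0 [[-0.0, -2.06, -0.39, -0.122, 0.0, 0.0, 1]]
0.0 [[-0.0, -1.89, -0.49, -0.122, 0.0, 0.0, 1]]
[ 0.34  0.89  1.64 -1.1   1.47  2.56]
```

```bash
python3 -m crank '[[-0.05,-1.48,0.87,-0.155,0.01,0,1],[0,-1.75,0.9,-0.14,0,0,1],[0,-1.96,0.93,-0.139,0,0,1],[0,-1.9,0.5,-0.122,0,0,1],[0,-1.95,0,-0.122,0,0,1]]'>/dev/null
python3 -m crank '[[0,-2,0,-0.122,0,0,1],[0,-1.97,-0.31,-0.122,0,0,1],[0,-2.03,-0.23,-0.122,0,0,1],[0,-2.01,-0.34,-0.122,0,0,1],[0,-2.09,-0.27,-0.122,0,0,1]]'
python3 -m crank '[[0,-1.9,-0.49,-0.122,0,0,1],[0,-2.06,-0.39,-0.122,0,0,1],[0,-1.89,-0.49,-0.122,0,0,1],[0,0,0,0,0,0,1],[0,0,0,0,0,0,1]]' >/dev/null
python3 -m crank '[[0,0,0,0,0,0,1],[0,0,0,0,0,0,1],[0,0,0,0,0,0,1]]' >/dev/null
python3 - <<'E'
from arm import *
st()
for n in('side','scene'):
    im,K,T=snap(n,n+'9.png'); g=cv2.cvtColor(im,cv2.COLOR_RGB2GRAY)
    C=[(-85,-75),(85,-75),(85,75),(-85,75)];B=np.array([.519,-.004])
    src=np.float32([proj([B[0]+x/1e3,B[1]+y/1e3,.019],K,T) for x,y in C]);dst=np.float32([((x+85)*2,(75-y)*2) for x,y in C])
    w=cv2.warpPerspective(g,cv2.getPerspectiveTransform(src,dst),(340,300));cv2.imwrite(f'pics/rectbin_{n}.png',w)
    c=cv2.HoughCircles(cv2.GaussianBlur(w,(5,5),0),cv2.HOUGH_GRADIENT,1,40,param1=80,param2=14,minRadius=22,maxRadius=40)
    print(n,None if c is None else [(int(a/2-85),int(75-b/2),int(r/2)) for a,b,r in c[0]][:8])
E
```

```text
time: 19.3
position: [0.52, 0.0542, 0.208]
tool_rot: [0.91, -0.002, 0.001, 0.415]
ft_force: [0.5, -0.2, -3.3]
grip_width: 0.0155
grip_force: 60.0
t 20.3 p [0.5199 0.095  0.1676] ypr? [-90.3 -69.9   0.1] q [ 0.36  0.91  1.61 -1.08  1.49  2.57] F [ 0.5  0.7 -2.2] w 0.0154 60.0
side None
scene None
```

Run:
```python
from arm import *
L=[bp(.519,-.03,z,-90,p) for z,p in[(.08,-62),(.09,-54),(.1,-46),(.11,-38),(.115,-30),(.12,-22),(.125,-14),(.13,-7),(.13,0)]]
p0=L[-1][0];p1=np.array([.5125,-.2206,.24])
L+=[(p0+(p1-p0)*t,pose(-90+89*t,0)) for t in np.linspace(0,1,11)[1:]]
path(L)
```

```text
0.0 [[-0.07, 3.16, 0.36, 0.138, 0.003, -0.001, 1]]
0.0 [[-0.0, 2.95, 0.37, 0.139, 0.0, -0.0, 1]]
0.0 [[-0.0, 2.88, 0.26, 0.14, 0.0, -0.0, 1]]
0.0 [[-0.0, 2.79, 0.14, 0.139, 0.0, -0.0, 1]]
0.0 [[0.0, 2.38, 0.46, 0.14, 0.0, -0.0, 1]]
0.0 [[0.0, 2.32, 0.41, 0.14, -0.0, -0.0, 1]]
0.0 [[0.0, 2.26, 0.38, 0.139, -0.0, -0.0, 1]]
0.0 [[0.0, 1.94, 0.24, 0.122, -0.0, -0.0, 1]]
0.0 [[0.0, 1.82, 0.72, 0.123, -0.0, -0.0, 1]]
0.0 [[-0.06, 1.4, 0.42, -0.0, -0.0, -0.156, 1]]
0.0 [[-0.28, 1.38, 0.42, -0.0, -0.0, -0.155, 1]]
0.0 [[-0.5, 1.32, 0.43, -0.0, -0.0, -0.155, 1]]
0.0 [[-0.69, 1.23, 0.42, -0.0, -0.0, -0.156, 1]]
0.0 [[-0.87, 1.1, 0.42, -0.0, -0.0, -0.155, 1]]
0.0 [[-1.03, 0.96, 0.42, -0.0, -0.0, -0.155, 1]]
0.0 [[-1.17, 0.79, 0.43, 0.0, -0.0, -0.156, 1]]
0.0 [[-1.27, 0.59, 0.42, 0.0, -0.0, -0.155, 1]]
0.0 [[-1.35, 0.39, 0.42, 0.0, -0.0, -0.155, 1]]
0.0 [[-1.4, 0.18, 0.42, 0.0, -0.0, -0.156, 1]]
[-0.61  0.5   1.66  0.    0.98 -0.59]
```

```bash
python3 -m crank '[[-0.07,3.16,0.36,0.138,0,0,1],[0,2.95,0.37,0.139,0,0,1],[0,2.88,0.26,0.14,0,0,1],[0,2.79,0.14,0.139,0,0,1],[0,2.38,0.46,0.14,0,0,1]]'>/dev/null
python3 -m crank '[[0,2.32,0.41,0.14,0,0,1],[0,2.26,0.38,0.139,0,0,1],[0,1.94,0.24,0.122,0,0,1],[0,1.82,0.72,0.123,0,0,1],[-0.06,1.4,0.42,0,0,-0.155,1]]'>/dev/null
python3 -m crank '[[-0.28,1.38,0.42,0,0,-0.155,1],[-0.5,1.32,0.43,0,0,-0.155,1],[-0.69,1.23,0.42,0,0,-0.155,1],[-0.87,1.1,0.42,0,0,-0.155,1],[-1.03,0.96,0.42,0,0,-0.155,1]]'>/dev/null
python3 -m crank '[[-1.17,0.79,0.43,0,0,-0.156,1],[-1.27,0.59,0.42,0,0,-0.156,1],[-1.35,0.39,0.42,0,0,-0.156,1],[-1.4,0.18,0.42,0,0,-0.156,1],[0,0,0,0,0,0,1]]'>/dev/null
cat > bin.py <<'E'
from arm import *
st()
for n in('side','scene'):
    im,K,T=snap(n,n+'10.png'); g=cv2.cvtColor(im,cv2.COLOR_RGB2GRAY)
    C=[(-85,-75),(85,-75),(85,75),(-85,75)];B=np.array([.519,-.004])
    src=np.float32([proj([B[0]+x/1e3,B[1]+y/1e3,.019],K,T) for x,y in C]);dst=np.float32([((x+85)*2,(75-y)*2) for x,y in C])
    H=cv2.getPerspectiveTransform(src,dst)
    w0=cv2.warpPerspective(cv2.cvtColor(cv2.imread(f'pics/{n}0.png'),cv2.COLOR_BGR2GRAY),H,(340,300));w=cv2.warpPerspective(g,H,(340,300))
    m=(cv2.absdiff(w,w0)>18).astype('u1');m=cv2.morphologyEx(m,cv2.MORPH_OPEN,np.ones((7,7),'u1'))
    N,l,s,c=cv2.connectedComponentsWithStats(m)
    for k in range(1,N):
        if s[k,4]>200:print(n,'bin mm',(c[k,0]/2-85).round(),(75-c[k,1]/2).round(),'size',s[k,2]/2,s[k,3]/2,'area',s[k,4]/4,'now/was',int(w[l==k].mean()),int(w0[l==k].mean()))
E
python3 bin.py; python3 nuts.py 11 side scene; python3 -c "
from h import *
plan([.5125,-.2206,.16],pose(-1),3,1)"
```

```text
t 22.9 p [ 0.5105 -0.2207  0.2392] ypr? [-1.3  0.2  0. ] q [-0.61  0.51  1.66 -0.    0.98 -0.58] F [-1.  -0.2 -3.2] w 0.0158 60.0
scene bin mm -51.0 66.0 size 31.5 21.5 area 477.5 now/was 123 82
scene bin mm -5.0 67.0 size 27.5 18.0 area 355.75 now/was 126 87
scene bin mm 37.0 64.0 size 13.0 14.0 area 142.5 now/was 127 97
scene bin mm -1.0 49.0 size 81.5 31.5 area 1430.25 now/was 85 128
side tray mm 147.0 61.0 size 9.5 8.0 area 39.5 mean 106
side tray mm -70.0 10.0 size 22.5 45.5 area 676.75 mean 112
side tray mm 8.0 -21.0 size 20.5 25.0 area 377.0 mean 109
side tray mm -52.0 -40.0 size 20.5 25.0 area 373.25 mean 105
side tray mm -148.0 -56.0 size 5.5 32.0 area 53.0 mean 86
scene tray mm -99.0 42.0 size 22.0 16.0 area 273.75 mean 89
scene tray mm -65.0 25.0 size 18.5 16.5 area 216.75 mean 87
scene tray mm -67.0 -1.0 size 21.0 16.5 area 243.25 mean 90
scene tray mm 12.0 -20.0 size 18.0 17.0 area 236.0 mean 88
scene tray mm -48.0 -37.0 size 21.5 11.5 area 171.25 mean 87
scene tray mm -146.0 -62.0 size 13.0 5.0 area 38.0 mean 91
[[-0.04, 0.05, 2.66, -0.001, -0.0, -0.001, 1], [-0.04, 0.04, 2.66, -0.0, -0.0, -0.001, 1], [-0.03, 0.05, 2.66, -0.001, -0.0, -0.001, 1]]
```

Five nuts are in the tray, and three new bright blobs lie along the bin's +y side. Setting the scoop down.

```bash
python3 -m crank '[[0,0.08,2.66,0,0,0,1],[0,0.06,2.66,-0.003,0,0,1],[0,0.05,2.3,0,0,0,1],[0,0,0.2,0,0,0,1],[0,0,0,0,0,0,1]]'
python3 -m crank '[[0,0,0.2,0,0,0,1],[0,0,0,0,0,0,1],[0,0,0,0,0,0,1]]'
python3 -c "
from h import *
st()"
```

```text
time: 23.72
position: [0.5139, -0.2202, 0.1622]
tool_rot: [0.714, 0.7, 0.001, 0.001]
ft_force: [0.0, -0.3, -2.7]
grip_width: 0.0157
grip_force: 60.0
time: 24.1
position: [0.5137, -0.2204, 0.16]
tool_rot: [0.714, 0.7, 0.001, 0.001]
ft_force: [0.8, 0.1, -3.1]
grip_width: 0.0152
grip_force: 60.0
t 24.1 p [ 0.5137 -0.2204  0.16  ] ypr? [-1.1 -0.2 -0. ] q [-0.61  0.63  1.71  0.    0.8  -0.59] F [ 0.8  0.1 -3.1] w 0.0152 60.0
```

```bash
python3 -m crank '[[0,0,0.2,0.003,0,0,1],[0,0,0.1,0,0,0,1],[0,0,0,0,0,0,1]]'
python3 -m crank '[[0,0,0.1,0,0,0,1],[0,0,0,0,0,0,1],[0,0,0,0,0,0,1]]'
python3 -c "
from h import *
st()"
```

```text
time: 24.48
position: [0.5135, -0.2203, 0.1565]
tool_rot: [0.714, 0.7, -0.0, -0.0]
ft_force: [-0.8, 0.7, -2.3]
grip_width: 0.0155
grip_force: 60.0
time: 24.85
position: [0.5135, -0.2205, 0.1564]
tool_rot: [0.714, 0.7, -0.0, 0.0]
ft_force: [-2.3, 0.1, 5.2]
grip_width: 0.0155
grip_force: 60.0
t 24.85 p [ 0.5135 -0.2205  0.1564] ypr? [-1.1  0.  -0. ] q [-0.61  0.63  1.71 -0.    0.79 -0.58] F [-2.3  0.1  5.2] w 0.0155 60.0
```

```bash
python3 -m crank '[[0,0,0,0,0,0,0],[0,0,0,0,0,0,0],[0,0,0,0,0,0,0],[0,0,0,0,0,0,0],[0,0,0,0,0,0,0]]'
python3 -m crank '[[0,0,-1,0,0,0,0],[0,0,-2,0,0,0,0],[0,0,-4,0,0,0,0],[0,0,-5,0,0,0,0],[0,0,0,0,0,0,0]]'
python3 -m crank '[[-3,-4,-3,0,0,0,0],[-3,-4,0,0,0,0,0],[-3,-4,0,0,0,0,0],[0,0,0,0,0,0,0],[0,0,0,0,0,0,0]]' >/dev/null
python3 - <<'E'
from h import *
st()
for n,f in(('scene',3.6),('side',3)):
    im,K,T=snap(n,n+'12.png'); h=cv2.cvtColor(im,cv2.COLOR_RGB2HSV); a=cv2.cvtColor(cv2.imread(f'pics/{n}0.png'),cv2.COLOR_BGR2HSV)
    for t,q in(('was',a),('now',h)):
        m=((q[:,:,0]<13)&(q[:,:,1]>130)).astype('u1'); x0,y0,x1,y1=(205,170,270,200) if n=='scene' else (370,155,405,195)
        mm=np.zeros_like(m);mm[y0:y1,x0:x1]=m[y0:y1,x0:x1]
        (c,wh,an)=cv2.minAreaRect(cv2.findNonZero(mm)); print(n,t,np.round(c,1),np.round(wh,1),round(an,1))
    d=cv2.absdiff(im[:,:,::-1],cv2.imread(f'pics/{n}0.png')).max(2)
    for nm,p in(('tin',(.62,-.39,.05)),):pass
    R_={'scene':{'tin':(143,218,188,266),'wrench':(308,235,337,290),'jar':(428,165,458,210)},'side':{'tin':(358,149,392,183),'wrench':(246,204,306,232),'jar':(160,283,220,366)}}[n]
    for k,(x0,y0,x1,y1) in R_.items(): print(n,k,'changed px frac',(d[y0:y1,x0:x1]>40).mean().round(3))
E
python3 bin.py
```

```text
time: 25.48
position: [0.5135, -0.2203, 0.1555]
tool_rot: [0.714, 0.7, -0.0, -0.0]
ft_force: [-0.3, -0.5, -0.3]
grip_width: 0.0577
grip_force: 0.0
time: 26.1
position: [0.5157, -0.2215, 0.2805]
tool_rot: [0.714, 0.7, 0.001, 0.005]
ft_force: [-0.1, -0.4, 0.1]
grip_width: 0.0867
grip_force: 0.0
t 26.73 p [ 0.3918 -0.3076  0.3053] ypr? [-1.2  0.   0.1] q [-0.89  0.34  1.73 -0.    1.07 -0.87] F [0.9 0.4 1.4] w 0.087 0.0
scene was [232.1 184.5] [ 3.3 38.8] 79.4
scene now [231.9 184.5] [ 3.6 38.8] 80.5
scene tin changed px frac 0.0
scene wrench changed px frac 0.0
scene jar changed px frac 0.0
side was [391. 177.] [0. 0.] 0.0
side now [382.4 186.2] [2.5 6.3] 71.6
side tin changed px frac 0.017
side wrench changed px frac 0.0
side jar changed px frac 0.0
t 26.82 p [ 0.3925 -0.3072  0.3054] ypr? [-1.1  0.   0. ] q [-0.89  0.34  1.73 -0.    1.07 -0.87] F [-0.2  0.3  0.1] w 0.087 0.0
scene bin mm -52.0 66.0 size 31.5 21.0 area 465.25 now/was 122 82
scene bin mm -5.0 67.0 size 26.5 17.5 area 340.5 now/was 125 86
scene bin mm 37.0 64.0 size 12.5 13.5 area 131.75 now/was 125 96
scene bin mm -1.0 49.0 size 82.5 32.0 area 1470.25 now/was 85 128
```

Run:
```python
from h import *
a=cv2.imread('pics/scene0.png',0).astype(int);b=cv2.imread('pics/scene12.png',0).astype(int)
i=cams.camera_info('scene');K,T=np.array(i['intrinsics']),np.array(i['pose'])
print([proj([.519+x/1e3,.055,.019],K,T).round(1).tolist() for x in(-52,-5,37)])
print('now');print(b[176:200:1,292:336:2]); print('was');print(a[176:200:1,292:336:2])
print('scoop region diff frac',(abs(b-a)[175:240,212:268]>30).mean())
```

```text
[[317.7, 184.1], [322.4, 192.2], [326.8, 199.9]]
now
[[ 64  62  61  62  63  64  64  62  63  63  63  63  63  64  62  57 107 153
  155 153 153 154]
 [ 62  63  62  62  63  62  63  63  64  63  64  63  64  63  62  54  89 137
  154 154 154 154]
 [ 63  63  62  63  64  63  63  63  64  64  63  63  62  63  63  55  70 135
  154 155 155 153]
 [ 63  62  61  64  63  63  64  62  63  63  63  63  64  63  62  56  60 129
  156 156 154 153]
 [ 63  62  63  63  62  63  63  63  63  64  62  63  63  63  62  56  57 102
  156 154 152 154]
 [ 63  63  63  63  63  62  63  63  63  63  63  63  64  68  68  56  57  82
  147 152 152 153]
 [ 63  61  64  64  64  63  64  63  63  62  63  64  67 100 106  61  57  65
  143 152 151 153]
 [ 64  64  63  63  62  63  63  64  64  63  63  65  95 140 141  87  55  57
  112 152 152 154]
 [ 63  63  63  63  63  64  63  65  66  68  74  83 117 149 151 115  58  57
   85 152 154 154]
 [ 63  62  64  63  63  65  68  76  90 101 117 116 122 145 146 120  60  55
   68 142 154 155]
 [ 62  63  67  67  73  85 100 118 122 125 131 124 112 132 132 112  60  55
   61 127 153 155]
 [ 68  75  90 100 118 12
[... 2765 characters left out ...]
 144]
 [131 132 131 131 131 130 131 130 131 131 130 130 130 130 131 129 113  65
   56  56  64 138]
 [130 131 131 131 131 130 130 131 131 130 131 131 131 130 130 130 123  79
   56  56  57 110]
 [130 131 131 131 131 131 130 131 131 131 131 131 131 131 131 131 127  98
   55  55  55  85]
 [131 130 131 130 131 131 130 131 131 131 131 130 131 131 131 131 129 107
   58  57  56  68]
 [132 131 131 131 131 131 130 132 131 131 131 130 131 131 131 130 130 113
   65  56  55  59]
 [131 131 131 131 131 131 130 130 131 131 131 132 131 131 131 131 130 116
   79  56  55  61]
 [131 131 132 131 131 131 131 131 130 130 131 131 131 131 131 131 131 124
  101  66  66  78]]
scoop region diff frac 0.09642857142857143
```

Three shaded balls are clearly in the bin, five nuts are in the tray, and the scoop's handle is where it started.

```bash
python3 -c "
from rig import ticket
print(ticket.hand_in())"
```

```text
the job is handed in; nothing more can be done
None
```

The job is handed in at about 27 s of the 64 s allowed: by the final camera checks the three balls are in the bin, all five nuts are in the tray, the scoop is level and released on its cardboard, and the tin, wrench and jar have not moved.

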